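# Clamp a valve block with the clutch knob

## Robot

A 6-joint arm with a two-finger parallel gripper is mounted at the origin on the work surface. World frame = base frame: x ahead of the robot, y to its left, z up, the work surface at z = 0. Lengths are in mm, angles in rad, forces in N, time in s.
With the tool pointing down it reaches from about 275 to 825 mm from the base axis. Payload 5.2 kg.
Tool frame: the origin (TCP) lies at the very end of the fingers, on their centre line; the grasp point (between the pads) lies 19 mm behind it; z points along the fingers, y is the direction in which the jaws open and shut (so a half turn about z gives the same grasp; the last joint's range is limited). The gripper opens to 93 mm and grips with 3 to 60 N. Pads are 15 mm wide; open, the fingers measure 128 mm over their backs; the gripper's body (75 mm by 188 mm) begins 65 mm behind the grasp point.
Start: joints at [-1.464, 0.259, 1.535, -0, 1.348, -0.203], TCP at [167.698, -523.815, 218.653] pointing down, gripper open.
Joint ranges: [-3.14, 3.14], [-0.91, 2.08], [0.19, 2.58], [-1.22, 4.36], [0.22, 2.71], [-3.12, 3.12]. Speed limits (rad/s): [2.57, 2.57, 3.14, 3.14, 3.14, 3.14].

## Interface

Orientations are given as [roll, pitch, yaw] about the fixed x, y, z axes, in that order (R = Rz(yaw) Ry(pitch) Rx(roll)).
In Python, from bench import robot gives the robot as it stands. The module is installed in compiled form; this text tells all that it offers. Calls block until the motion is done:
- robot.move_ptp(position, orientation): joint-space move of the TCP to a pose.
- robot.move_linear(position, ori=None, speed=150, f_stop=None): straight line of the TCP; ori=None keeps the orientation; speed is the mean speed in mm/s. With f_stop (N) it stops when the force on the tool has changed by that much, and returns True; else False.
- robot.move_j(angles): joint-space move.
- robot.move_gripper(opening): opening from 0.0 (shut) to 1.0 (fully open); the grip force is fixed at half the most; returns when the fingers have stopped.
- robot.sleep(seconds).
- robot.inverse_kinematics(position, orientation): joint angles nearest the present ones, or None.
- robot.get_image(name): name is "scene" or "top" or "wrist"; returns a dict with "img" (480x640x3 uint8, blue, green, red), "fovy" (degrees; the focal length in pixels is half the picture's height over the tangent of half this angle, whatever the lens; pixels are square), "cx", "cy" (the principal point, pixels), "eye" and "orientation" of the camera in the world. Camera axes: x right, y down, z forward; pixel columns grow to the right and rows downward; lengths in mm; the calibration is good to about 2 mm. The wrist camera is an equidistant fisheye: a pixel r from the principal point sees the ray r / f radians off the axis. A picture is of the moment at which its call begins. There is no depth.
A pose or a line that the arm cannot do raises robot.MotionError and nothing moves.
- robot.hand_in(): hands the job in, once; it reports no verdict.
Readings, each from a call of its own:
- robot.current_t(): time.
- robot.current_qpos(): joint angles.
- robot.current_joint_vel(): joint speeds.
- robot.current_joint_efforts(): joint torques, N m.
- robot.current_tcp_pos(): TCP position.
- robot.current_eef_rot(): TCP orientation.
- robot.current_contact_force(): force on the tool from outside, world axes, zero at the start.
- robot.current_ft_torque(): the same for the moment, N m.
- robot.current_gripper_width(): opening from 0.0 (shut) to 1.0 (fully open).
Only numpy, scipy, OpenCV 4.12 (cv2) and the standard library are available. Lean on these libraries where they do the work, as an engineer would, in place of code of your own. Each camera call takes 0.05 s, during which the arm holds its last target.

## Task

Gently slide the aluminium valve block along the bed of the clamping fixture until it sits fully home against the stop. Then turn the black knob clockwise until its slip clutch clicks - one click, two at the most - so that the block stays clamped, and let go. Leave the other things on the bench where they are.

Things in the scene. Friction and masses are not known exactly. Their poses are not given: they have to be found in the camera images.
- fixture: Grey steel clamping fixture fixed to the bench. Origin: on the bench under the guide's middle line. x runs along the guide to the stop, z up. Bed: x -130 to 110 mm, 120 mm wide, surface 12 mm above the bench. Two rails 10 mm high on it guide the block: inner faces y = +-26.5, outer +-40.5 mm, x -100 to 70 mm.
- stop_face (a point): Middle of the stop's face, 15 mm above the bed, at fixture x = 70 mm: a steel bar across the guide, 24 mm high, which the block's far end must touch. It is rigid.
- bracket_top (a point): On the knob's axis, on top of the fixture's overhead arm, 100 mm above the bench, at fixture x = 25 mm. The arm is 50 mm wide, z 80 to 100 mm, and reaches from the post behind the stop (x 85 to 107 mm) back over the guide to x = -4 mm; knob and collar on top, clamp foot below.
- block_centre (a point): Centre of the loose aluminium valve block, 150 x 50 x 30 mm, 0.4 to 0.85 kg, flat in the guide, its x axis along the fixture's x, 1.5 mm play on either side. It starts 25 to 55 mm short of the stop; home, its centre is at fixture x = -5 mm. Top 42 mm above the bench. Its sides stand 20 mm clear of the rails.
- block_end (a point): Middle of the block's near end face (50 x 30 mm), 15 mm above the bed: the face to push, towards the stop. Home, it is at fixture x = -80 mm. More than 60 N from the fingers (pushing or squeezing) would mark the block.
- knob_grip (a point): On the vertical axis of the round black fluted knob (43 mm diameter, 34 mm tall, underside 105 mm above the bench), 22 mm above its underside: the height to grip, at any yaw. x axis: towards the bright line on its top. Clockwise from above tightens: lowers the foot, with about 0.08 N m of drag; anticlockwise loosens. The knob stays at its height.
- knob_top (a point): Centre of the knob's top. The feel: after 1 to 2.4 rad (unknown, set by the pad) the pad meets the block; torque rises within 0.2 rad to 0.25-0.3 N m. There the clutch slips and the collar stands still; torque sinks to about 0.15-0.2, then jumps up at the next notch: the click, one per 0.52 rad of slip. Paused, torque reads lower. Slip stays after release. A third click is too many.
- collar: Aluminium collar (60 mm diameter, 5 mm thick) under the knob, fixed to the clamp spindle; origin on the axis at its underside. x axis: towards the black notch on its rim. Knob line and notch start in line; the angle between them is what the clutch has slipped, 0.52 rad for each click.
- foot: Steel clamp foot under the arm on the knob's axis; goes straight down as the collar turns. Origin at its lower face, 60 mm above the bench at the start. Under it a rubber pad, 22 mm diameter, set by the last user to stand 6 to 13 mm below it, so the foot's height does not tell when the pad meets the block.
- bearing: Loose steel bearing ring, 62 mm diameter, 18 mm high, lying flat; origin at centre of underside. Bystander.
- tin: Loose plain steel tin, 68 mm diameter, 100 mm tall; origin at centre of underside. Bystander.
- spanner: Loose steel spanner, 170 mm long, lying flat. Bystander.
- carton: Loose closed cardboard carton, 110 x 150 x 60 mm; origin at centre of underside. Bystander.
Not all that is in view belongs to the job. Of the things like the part that bears block_centre, leave any that is blue or turquoise; of the rest the larger one is meant.

How it is judged:
By the outcome, as a careful person would: the job done as asked, in the order asked, and still so for the second after the job is handed in, with the robot touching nothing.
It also fails if it takes over 70 s, if anything falls off the work surface, if the arm or the gripper's body presses on something with over 40 N, if the wrist force passes 120 N, or if a joint passes its speed limit or range.

## Working session

There is one attempt and no reset: what is moved stays moved. The work goes in short steps, each a Python script; the robot and the scene stay as the last script left them, time stands still between calls to the robot, and variables do not carry over. Pictures are saved under pics/ and viewed, and the job is handed in when it is done.

```bash
ls; mkdir -p pics
python3 - <<'E'
from bench import robot
import cv2
for n in ("scene","top","wrist"):
    d=robot.get_image(n); cv2.imwrite(f"pics/a_{n}.png",d["img"]); print(n,{k:v for k,v in d.items() if k!="img"})
print(robot.current_t(),robot.current_eef_rot(),robot.current_tcp_pos())
E
```

```text
pics
scene {'fovy': 50.09806649957505, 'cx': 321.2259422891265, 'cy': 238.80289175161994, 'eye': array([1094.947343  , -395.78776302,  959.02649743]), 'orientation': array([-2.507133  , -0.01602927,  1.04418302])}
top {'fovy': 48.2264940467642, 'cx': 316.9993814844801, 'cy': 231.98629137065603, 'eye': array([ 363.15047273, -100.18022217, 1116.9388415 ]), 'orientation': array([-2.96749006,  0.02627163, -1.55961082])}
wrist {'fovy': 65.70646984690485, 'cx': 317.3444505216107, 'cy': 238.0524379892791, 'eye': array([ 229.83375434, -502.3767202 ,  384.13592864]), 'orientation': array([ 2.90119697e+00,  4.88384441e-04, -1.26007029e+00])}
0.15 [-3.14022849e+00 -2.59490801e-04  3.09827632e-01] [ 167.64148076 -523.39469353  218.0179657 ]
```

View pics/a_scene.png

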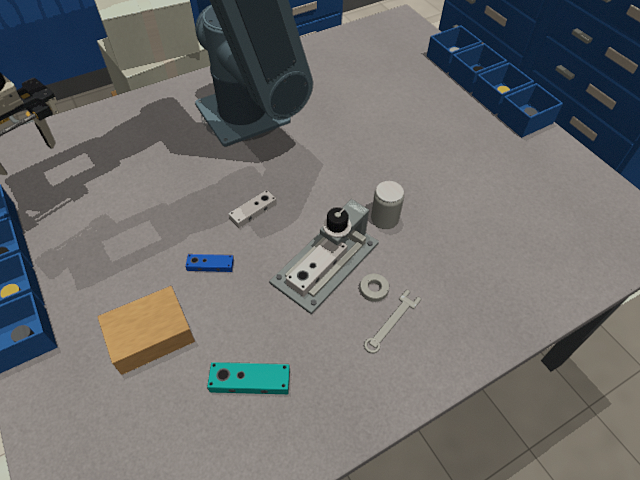

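View pics/a_top.png

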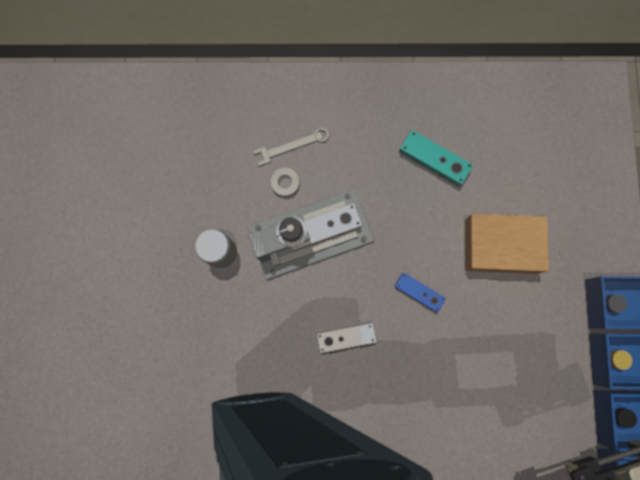

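View pics/a_wrist.png

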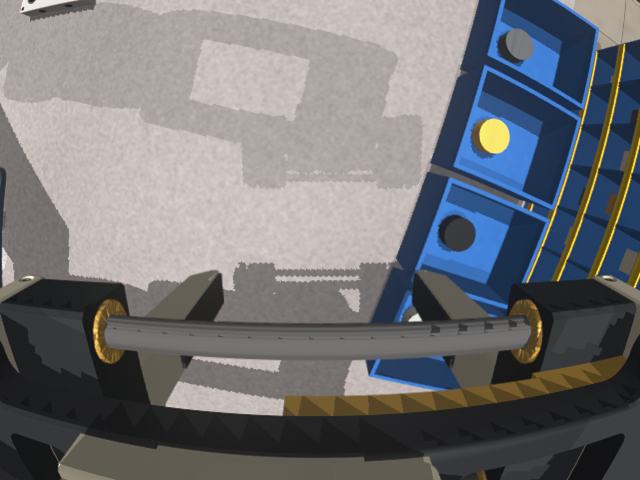

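Candidates in the top view are the silver block in the fixture (335,222), a small silver block (347,338), a blue block (420,293) and a turquoise block (436,158). The one in the fixture is the larger of the non-blue ones. I'll confirm that in a crop and measure.

```bash
cat > h.py <<'E'
import numpy as np, cv2
from scipy.spatial.transform import Rotation as R
def cam(d):
    f=240/np.tan(np.radians(d["fovy"])/2); return f,R.from_euler('xyz',d["orientation"]).as_matrix(),np.array(d["eye"])
def ray(d,u,v,fish=False):
    f,M,e=cam(d); a=np.array([(u-d["cx"])/f,(v-d["cy"])/f])
    if fish:
        r=np.hypot(*a); c=np.array([*(a/r*np.sin(r)),np.cos(r)]) if r>0 else np.array([0,0,1.])
    else: c=np.array([*a,1.])
    return e,M@c
def onz(d,u,v,z,fish=False):
    e,r=ray(d,u,v,fish); return e+r*(z-e[2])/r[2]
def proj(d,p,fish=False):
    f,M,e=cam(d); c=M.T@(np.array(p)-e)
    if fish:
        s=np.hypot(c[0],c[1]); th=np.arctan2(s,c[2]); k=th/s if s else 0
        return d["cx"]+f*k*c[0],d["cy"]+f*k*c[1]
    return d["cx"]+f*c[0]/c[2],d["cy"]+f*c[1]/c[2]
def crop(img,x0,y0,x1,y1,s,name):
    cv2.imwrite(name,cv2.resize(img[y0:y1,x0:x1],None,fx=s,fy=s,interpolation=cv2.INTER_CUBIC))
E
python3 - <<'E'
from h import *
a=cv2.imread("pics/a_top.png"); crop(a,240,180,380,285,5.5,"pics/c_top.png")
a=cv2.imread("pics/a_scene.png"); crop(a,260,175,420,315,4.2,"pics/c_scene.png")
E
```

```text
(no output)
```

View pics/c_top.png

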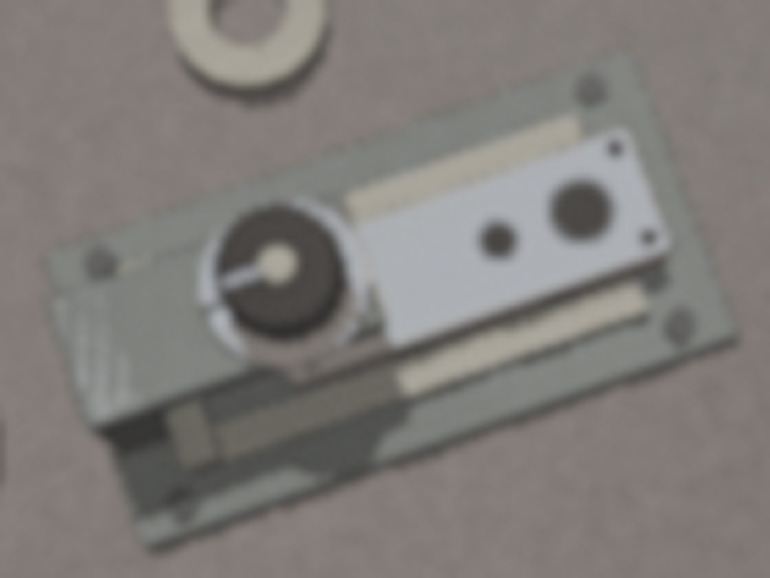

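View pics/c_scene.png

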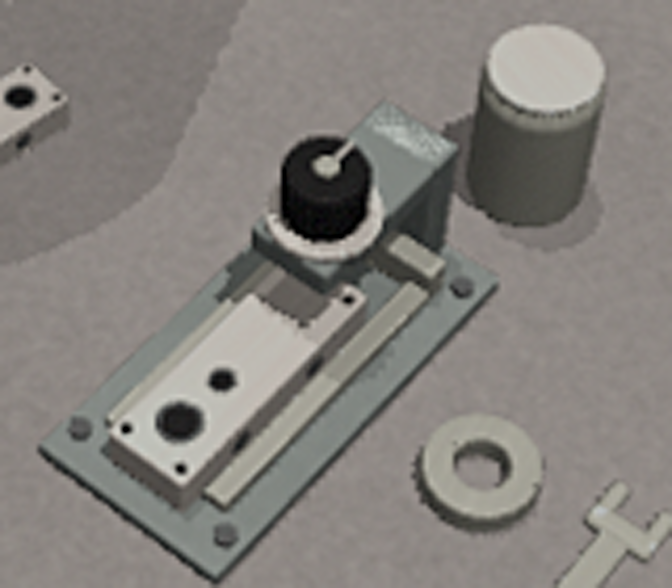

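Run:
```python
from h import *
from bench import robot
dt=robot.get_image("top"); ds=robot.get_image("scene")
T=lambda x,y:((x+.5)/5.5-.5+240,(y+.5)/5.5-.5+180)
S=lambda x,y:((x+.5)/4.2-.5+260,(y+.5)/4.2-.5+175)
pt=[onz(dt,*T(*p),12)[:2] for p in [(637,57),(735,338),(152,548),(48,250)]]
ps=[onz(ds,*S(*p),12)[:2] for p in [(218,580),(40,450),(495,277)]]
print("top bed",np.round(pt,1)); print("scene bed nearR,nearL,farR",np.round(ps,1))
print("sizes",[np.linalg.norm(pt[i]-pt[(i+1)%4]) for i in range(4)],np.linalg.norm(ps[0]-ps[1]),np.linalg.norm(ps[0]-ps[2]))
bt=[onz(dt,*T(*p),42)[:2] for p in [(628,128),(670,243)]]
bs=[onz(ds,*S(*p),42)[:2] for p in [(187,488),(107,432)]]
print("block end",np.round(bt,1),np.round(bs,1))
print("knob top",onz(dt,*T(277,265),139),onz(ds,*S(326,163),139))
d=(pt[3]-pt[0]+pt[2]-pt[1]); print("yaw",np.degrees(np.arctan2(d[1],d[0])))
d=ps[2]-ps[0]; print(np.degrees(np.arctan2(d[1],d[0])))
```

```text
top bed [[ 648.1 -149.3]
 [ 538.8 -186.2]
 [ 457.4   32.8]
 [ 571.1   75.8]]
scene bed nearR,nearL,farR [[ 654.3 -145.3]
 [ 544.  -187.7]
 [ 567.7   77.3]]
sizes [np.float64(115.35757932930173), np.float64(233.66706183989126), np.float64(121.53156322078604), np.float64(237.983321686303)] 118.1423863700118 238.7829204273003
block end [[ 613.1 -144.6]
 [ 569.5 -160.1]] [[ 616.6 -141.4]
 [ 568.6 -160.5]]
knob top [542.53138741 -22.21637004 139.        ] [539.89566973 -19.74556672 139.        ]
yaw 109.63137681755953
111.25801705644787
```

Both views agree on the fixture: origin at about (550.3,-44.9), yaw about 110.5°. The block end is at fixture x≈-115, so it is 35 mm short of the stop, within the expected range. Next I'll move to a spot behind the block and refine with the wrist camera.

```bash
cat >> h.py <<'E'
O=np.array([550.3,-44.9]); YAW=np.radians(110.5)
def F(x,y,z):
    c,s=np.cos(YAW),np.sin(YAW); return [O[0]+c*x-s*y,O[1]+s*x+c*y,z]
def toF(p):
    c,s=np.cos(YAW),np.sin(YAW); d=np.array(p)[:2]-O; return np.array([c*d[0]+s*d[1],-s*d[0]+c*d[1]])
E
python3 - <<'E'
from h import *
from bench import robot
for x,z,yo in [(-160,150,0),(-135,25,0),(-85,25,0),(25,108,0)]:
    for k in np.arange(-np.pi,np.pi+.1,np.pi/4):
        q=robot.inverse_kinematics(F(x,0,z),[np.pi,0,YAW+k]); print(x,round(k,2),None if q is None else np.round(q,2))
E
```

```text
-160 -3.14 [-0.49  0.46  1.41 -0.    1.27  2.3 ]
-160 -2.36 [-0.49  0.46  1.41 -0.    1.27  1.51]
-160 -1.57 [-0.49  0.46  1.41 -0.    1.27  0.73]
-160 -0.79 [-0.49  0.46  1.41 -0.    1.27 -0.06]
-160 0.0 [-0.49  0.46  1.41  0.    1.27 -0.84]
-160 0.79 [-0.49  0.46  1.41  0.    1.27 -1.63]
-160 1.57 [-0.49  0.46  1.41  0.    1.27 -2.41]
-160 2.36 [-0.49  0.46  1.41 -0.    1.27  3.08]
-160 3.14 [-0.49  0.46  1.41 -0.    1.27  2.3 ]
-135 -3.14 [-0.46  0.57  1.58 -0.    1.    2.33]
-135 -2.36 [-0.46  0.57  1.58 -0.    1.    1.54]
-135 -1.57 [-0.46  0.57  1.58 -0.    1.    0.75]
-135 -0.79 [-0.46  0.57  1.58 -0.    1.   -0.03]
-135 0.0 [-0.46  0.57  1.58  0.    1.   -0.82]
-135 0.79 [-0.46  0.57  1.58  0.    1.   -1.6 ]
-135 1.57 [-0.46  0.57  1.58  0.    1.   -2.39]
-135 2.36 [-0.46  0.57  1.58 -0.    1.    3.11]
-135 3.14 [-0.46  0.57  1.58 -0.    1.    2.33]
-85 -3.14 [-0.4   0.52  1.65 -0.    0.96  2.38]
-85 -2.36 [-0.4   0.52  1.65 -0.    0.96  1.6 ]
-85 -1.57 [-0.4   0.52  1.65 -0.    0.96  0.81]
-85 -0.79 [-0.4   0.52  1.65 -0.    0.96  0.03]
-85 0.0 [-0.4   0.52  1.65  0.    0.96 -0.76]
-85 0.79 [-0.4   0.52  1.65  0.    0.96 -1.54]
-85 1.57 [-0.4   0.52  1.65  0.    0.96 -2.33]
-85 2.36 [-0.4   0.52  1.65 -0.    0.96 -3.11]
-85 3.14 [-0.4   0.52  1.65 -0.    0.96  2.38]
25 -3.14 [-0.25  0.34  1.71 -0.    1.09  2.54]
25 -2.36 [-0.25  0.34  1.71 -0.    1.09  1.75]
25 -1.57 [-0.25  0.34  1.71 -0.    1.09  0.97]
25 -0.79 [-0.25  0.34  1.71 -0.    1.09  0.18]
25 0.0 [-0.25  0.34  1.71  0.    1.09 -0.6 ]
25 0.79 [-0.25  0.34  1.71  0.    1.09 -1.39]
25 1.57 [-0.25  0.34  1.71  0.    1.09 -2.17]
25 2.36 [-0.25  0.34  1.71 -0.    1.09 -2.96]
25 3.14 [-0.25  0.34  1.71 -0.    1.09  2.54]
```

Run:
```python
from h import *
from bench import robot
robot.move_ptp(F(-160,0,150),[np.pi,0,YAW]); robot.move_gripper(0.0)
d=robot.get_image("wrist"); cv2.imwrite("pics/b_wrist.png",d["img"]); np.save("pics/b.npy",d,allow_pickle=True)
print(robot.current_t(),robot.current_contact_force(),robot.current_tcp_pos(), toF(robot.current_tcp_pos()))
for p in [(-130,60,12),(-130,-60,12),(-115,25,42),(-115,-25,42),(25,0,139),(70,0,27)]: print(p,np.round(proj(d,F(*p),True),1))
```

```text
3.7417 [ 0.53175488  0.0339256  -0.15627632] [ 606.34659514 -194.77757414  149.99448051] [-1.60014087e+02 -9.05422264e-03]
(-130, 60, 12) [245.1 193.5]
(-130, -60, 12) [389.2 193.6]
(-115, 25, 42) [283.4 177.9]
(-115, -25, 42) [351.  177.9]
(25, 0, 139) [317.6 -70.3]
(70, 0, 27) [317.4 -42.8]
```

View pics/b_wrist.png

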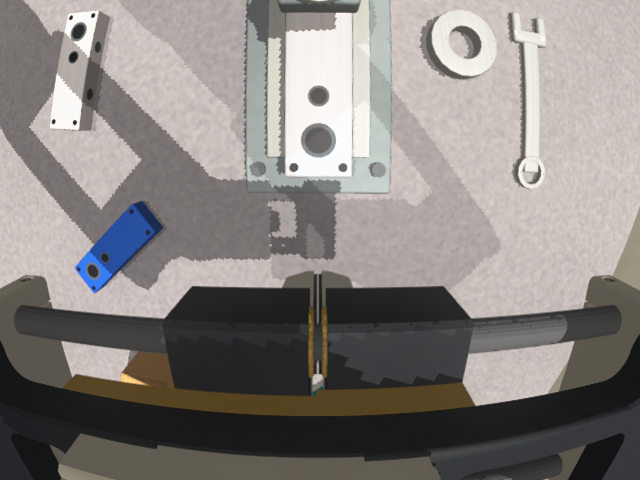

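The block's near edge is at row 177, columns 285–353, and the bed edges are at columns 246 and 391. All are within about 1.5 px of prediction. I'll lower the tool and push gently.

Run:
```python
from h import *
from bench import robot
robot.move_linear(F(-140,0,25)); 
s=lambda:print(round(robot.current_t(),2),toF(robot.current_tcp_pos()),np.round(robot.current_contact_force(),2))
s()
for i in range(3):
    r=robot.move_linear(F(-72,0,25),speed=20,f_stop=12); print(r); s()
    if not r or toF(robot.current_tcp_pos())[0]>-93: break
for n in ("wrist","scene","top"):
    d=robot.get_image(n); cv2.imwrite(f"pics/d_{n}.png",d["img"])
s()
crop(cv2.imread("pics/d_scene.png"),260,175,420,315,4.2,"pics/d_sc.png")
```

```text
4.73 [-140.69094853   -0.59418421] [0.63 0.29 0.22]
True
7.04 [-90.05797867  -0.31457208] [ 0.26 -0.07 -0.74]
7.19 [-90.06755134  -0.09237769] [ 0.23 -1.31  0.96]
```

View pics/d_sc.png

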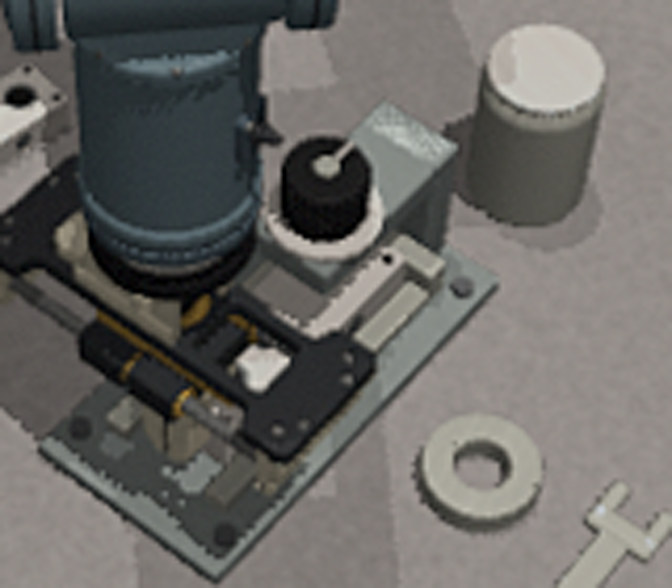

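View pics/d_wrist.png

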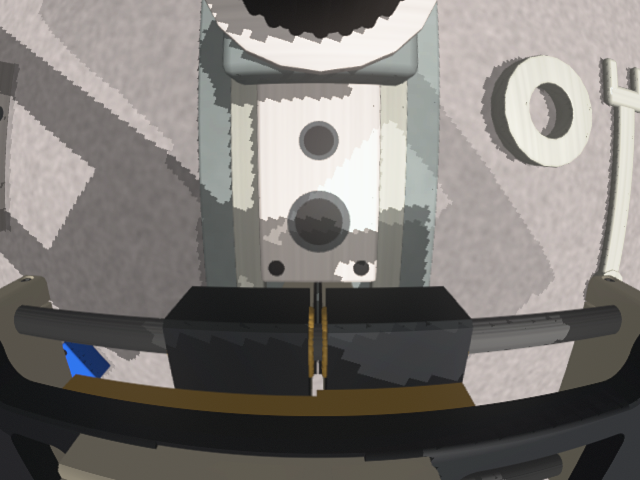

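In the scene crop the block's far end is at the stop bar (about (415,265)). I'll press a second time, slightly harder, to check it is seated and did not rebound.

Run:
```python
from h import *
from bench import robot
s=lambda:print(round(robot.current_t(),2),toF(robot.current_tcp_pos()),np.round(robot.current_contact_force(),2))
for fs in (10,18):
    r=robot.move_linear(F(-72,0,25),speed=10,f_stop=fs); print(r); s()
robot.move_linear(F(-110,0,25),speed=60)
robot.move_linear(F(-135,0,150),speed=200); robot.move_gripper(0.8)
d=robot.get_image("wrist"); cv2.imwrite("pics/e_wrist.png",d["img"]);s()
for p in [(-80,25,42),(-80,-25,42),(25,0,139)]: print(p,np.round(proj(d,F(*p),True),1))
d=robot.get_image("scene"); cv2.imwrite("pics/e_scene.png",d["img"])
crop(d["img"],260,175,420,315,4.2,"pics/e_sc.png")
S=lambda x,y:((x+.5)*4.2-.5)
for p in [(70,25,42),(70,-25,42),(-80,-25,42),(-80,25,42)]:
    u,v=proj(d,F(*p)); print(p,round((u-260+.5)*4.2-.5),round((v-175+.5)*4.2-.5))
```

```text
True
7.85 [-9.01289867e+01 -8.89813753e-02] [ 0.04 -1.25  1.01]
True
8.68 [-90.41251706  -0.56287385] [-0.13 -1.2   0.63]
11.22 [-1.34985407e+02  5.57305127e-03] [ 0.61 -0.67 -0.53]
(-80, 25, 42) [282.8 161.7]
(-80, -25, 42) [351.1 161.9]
(25, 0, 139) [318.3 -34.5]
(70, 25, 42) 333 207
(70, -25, 42) 407 255
(-80, -25, 42) 226 440
(-80, 25, 42) 150 386
```

View pics/e_sc.png

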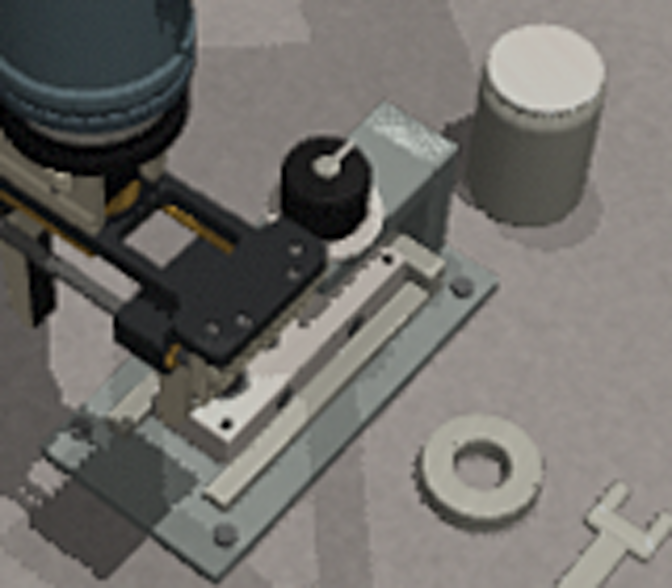

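View pics/e_wrist.png

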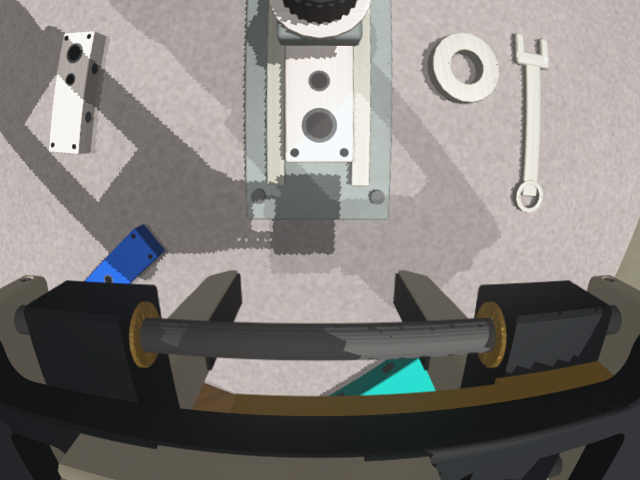

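The block is home: the near edge is at row 162, which is where x=-80 predicts, and two further pushes moved it no further. Next I'll look at the knob from above.

Run:
```python
from h import *
from bench import robot
robot.move_linear(F(-75,0,200),speed=200)
d=robot.get_image("wrist"); cv2.imwrite("pics/f_wrist.png",d["img"]);np.save("pics/f.npy",d,allow_pickle=True)
print(robot.current_t())
for p in [(25,0,139),(25,21.5,139),(25,-21.5,139),(3.5,0,139)]: print(p,np.round(proj(d,F(*p),True),1))
```

```text
11.8667
(25, 0, 139) [317.3  91.9]
(25, 21.5, 139) [281.4  92.1]
(25, -21.5, 139) [353.1  92.5]
(3.5, 0, 139) [317.1 126.9]
```

View pics/f_wrist.png

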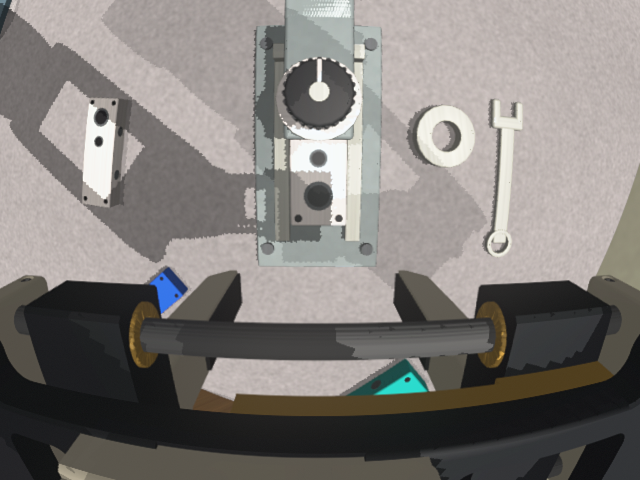

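The knob centre is at (318.5,92), and the line and notch are aligned towards the top. The grip point is therefore F(25,-0.7).

Run:
```python
from h import *
from bench import robot
ori=[np.pi,0,YAW+2.3]
robot.move_gripper(1.0)
robot.move_ptp(F(25,-.7,200),ori); robot.move_linear(F(25,-.7,109),speed=120)
print(robot.current_t(),robot.current_tcp_pos(),np.round(robot.current_contact_force(),2),np.round(robot.current_ft_torque(),3),np.round(robot.current_qpos(),3))
robot.move_gripper(0.0)
print(robot.current_t(),robot.current_gripper_width()*93,np.round(robot.current_contact_force(),2),np.round(robot.current_ft_torque(),3),robot.current_tcp_pos())
for i in range(4):
    q=list(robot.current_qpos()) if i==0 else q
    q[5]+=0.1; robot.move_j(q)
    print(round(robot.current_t(),2),round(robot.current_qpos()[5],3),np.round(robot.current_contact_force(),1),np.round(robot.current_ft_torque(),3),np.round(robot.current_joint_efforts()[5],3))
np.save("q.npy",q)
```

```text
15.2 [542.7611634  -21.39218282 109.63132098] [ 0.03 -0.86  0.42] [ 0.087 -0.109 -0.014] [-0.245  0.344  1.702 -0.     1.095 -2.903]
16.0417 42.63241676804913 [ 0.82 -1.16  0.87] [-0.05  -0.359  0.041] [542.65270444 -21.45963271 109.09044419]
16.29 -2.805 [ 0.6 -0.1  0.2] [ 0.065 -0.177 -0.071] 0.282
16.54 -2.707 [ 0.  -0.4 -0.4] [ 0.067 -0.272 -0.099] 0.259
16.79 -2.608 [ 1.6  0.1 -0.5] [ 0.025 -0.337 -0.055] 0.248
17.04 -2.508 [ 1.5 -1.2 -1.7] [-0.008 -0.367 -0.11 ] 0.244
```

Run:
```python
from h import *
from bench import robot
print(robot.current_eef_rot()[2]-YAW)
d=robot.get_image("scene"); crop(d["img"],290,180,380,255,7,"pics/g_sc.png")
```

```text
-4.377822138009989
```

View pics/g_sc.png

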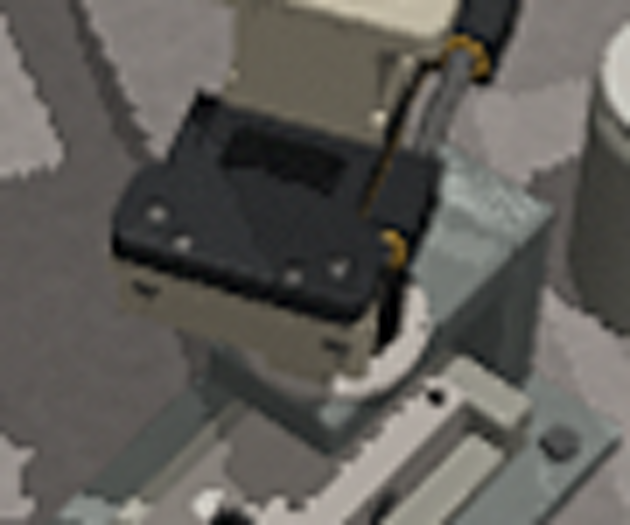

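Yaw has fallen by 0.4 rad, so the turn is clockwise as required. I'll continue to contact in small steps.

Run:
```python
from h import *
from bench import robot
q=list(np.load("q.npy")); q0=-2.903
hi=0
while q[5]-q0<2.4:
    st=0.1 if q[5]-q0<0.85 else 0.05
    q[5]+=st; robot.move_j(q)
    t=[robot.current_ft_torque()[2] for _ in range(4)]
    m=np.mean(t); print(round(robot.current_t(),2),round(q[5]-q0,3),np.round(t,3),np.round(robot.current_joint_efforts()[5],3),round(robot.current_gripper_width()*93,1))
    if abs(m)>0.19:
        hi+=1
        if hi>1: break
    else: hi=0
np.save("q.npy",q)
```

```text
17.34 0.5 [-0.073 -0.073 -0.073 -0.073] 0.25 42.6
17.59 0.6 [-0.044 -0.044 -0.044 -0.044] 0.245 42.7
17.84 0.7 [-0.053 -0.053 -0.053 -0.053] 0.243 42.8
18.09 0.8 [-0.112 -0.112 -0.112 -0.112] 0.242 42.3
18.34 0.9 [-0.112 -0.112 -0.112 -0.112] 0.241 42.5
18.59 0.95 [-0.047 -0.047 -0.047 -0.047] 0.06 42.7
18.84 1.0 [-0.045 -0.045 -0.045 -0.045] 0.066 42.5
19.09 1.05 [-0.09 -0.09 -0.09 -0.09] 0.037 42.1
19.34 1.1 [-0.076 -0.076 -0.076 -0.076] 0.027 42.1
19.59 1.15 [-0.084 -0.084 -0.084 -0.084] 0.027 42.4
19.84 1.2 [-0.098 -0.098 -0.098 -0.098] 0.027 42.6
20.09 1.25 [-0.074 -0.074 -0.074 -0.074] 0.027 42.5
20.34 1.3 [-0.105 -0.105 -0.105 -0.105] 0.027 42.4
20.59 1.35 [-0.118 -0.118 -0.118 -0.118] 0.027 42.7
20.84 1.4 [-0.104 -0.104 -0.104 -0.104] 0.027 42.3
21.09 1.45 [-0.106 -0.106 -0.106 -0.106] 0.026 42.5
21.34 1.5 [-0.074 -0.074 -0.074 -0.074] 0.026 42.9
21.59 1.55 [-0.091 -0.091 -0.091 -0.091] 0.026 42.3
21.84 1.6 [-0.095 -0.095 -0.095 -0.095] 0.026 42.6
22.09 1.65 [-0.145 -0.145 -0.145 -0.145] 0.026 42.2
22.34 1.7 [-0.079 -0.079 -0.079 -0.079] 0.026 42.7
22.59 1.75 [-0.075 -0.075 -0.075 -0.075] 0.026 42.5
22.84 1.8 [-0.059 -0.059 -0.059 -0.059] 0.026 42.4
23.09 1.85 [-0.124 -0.124 -0.124 -0.124] 0.026 42.7
23.34 1.9 [-0.111 -0.111 -0.111 -0.111] 0.026 42.7
23.59 1.95 [-0.03 -0.03 -0.03 -0.03] 0.026 42.4
23.84 2.0 [-0.07 -0.07 -0.07 -0.07] 0.026 42.3
24.09 2.05 [-0.085 -0.085 -0.085 -0.085] 0.026 42.4
24.34 2.1 [-0.117 -0.117 -0.117 -0.117] 0.026 42.4
24.59 2.15 [-0.07 -0.07 -0.07 -0.07] 0.026 42.7
24.84 2.2 [-0.113 -0.113 -0.113 -0.113] 0.026 42.3
25.09 2.25 [-0.059 -0.059 -0.059 -0.059] 0.029 42.5
25.34 2.3 [-0.058 -0.058 -0.058 -0.058] 0.053 43.0
25.59 2.35 [-0.068 -0.068 -0.068 -0.068] 0.092 42.7
25.84 2.4 [0.066 0.066 0.066 0.066] 0.144 42.5
```

Joint 6 effort, which is much less noisy than the torque reading, starts rising at 2.25 rad. That is the pad meeting the block. I'll continue slowly, watching for the plateau and the drop.

Run:
```python
from h import *
from bench import robot
q=list(np.load("q.npy")); q0=-2.903
while q[5]-q0<2.79:
    q[5]+=.04; robot.move_j(q)
    print(round(robot.current_t(),2),round(q[5]-q0,3),round(robot.current_qpos()[5]-q0,3),np.round(robot.current_ft_torque(),3),np.round(robot.current_joint_efforts()[5],3),round(robot.current_gripper_width()*93,1))
np.save("q.npy",q)
```

```text
26.09 2.44 2.437 [-0.702 -0.834  0.087] 0.169 42.6
26.34 2.48 2.477 [-0.742 -0.854  0.07 ] 0.202 42.7
26.59 2.52 2.517 [-0.76  -0.792  0.151] 0.232 42.5
26.84 2.56 2.557 [-0.744 -0.823  0.137] 0.264 42.5
27.09 2.6 2.597 [-0.755 -0.745  0.191] 0.297 42.5
27.34 2.64 2.637 [-0.784 -0.779  0.252] 0.329 42.4
27.59 2.68 2.677 [-0.81  -0.739  0.289] 0.361 42.5
27.84 2.72 2.717 [-0.795 -0.81   0.307] 0.336 42.6
28.09 2.76 2.757 [-0.817 -0.753  0.22 ] 0.319 42.5
28.34 2.8 2.797 [-0.777 -0.792  0.222] 0.31 42.7
```

The slip starts at about 2.68–2.70 rad, where the torque peaks near 0.3 N m. I expect the click at about 3.2.

Run:
```python
from h import *
from bench import robot
q=list(np.load("q.npy")); q0=-2.903
e=[]; extra=None
while q[5]-q0<3.42:
    q[5]+=.04; robot.move_j(q)
    v=robot.current_joint_efforts()[5]; e.append(v)
    print(round(robot.current_t(),2),round(q[5]-q0,3),np.round(robot.current_ft_torque()[2],3),np.round(v,3),round(robot.current_gripper_width()*93,1))
    if extra is None and v-min(e)>0.06: extra=3
    if extra is not None:
        if extra==0: break
        extra-=1
np.save("q.npy",q)
```

```text
28.59 2.84 0.157 0.296 42.8
28.84 2.88 0.15 0.284 42.2
29.09 2.92 0.148 0.276 42.4
29.34 2.96 0.187 0.261 42.9
29.59 3.0 0.167 0.254 42.4
29.84 3.04 0.156 0.246 42.5
30.09 3.08 0.177 0.269 42.6
30.34 3.12 0.205 0.301 42.5
30.59 3.16 0.284 0.335 42.7
30.84 3.2 0.293 0.368 42.9
31.09 3.24 0.31 0.402 42.6
31.34 3.28 0.212 0.327 42.6
```

The torque dropped, rose again at 3.08–3.24, then fell. That is one click, with the slip now past the first notch. I'll let go and check the line against the notch.

Run:
```python
from h import *
from bench import robot
robot.move_gripper(1.0)
p=robot.current_tcp_pos(); robot.move_linear([p[0],p[1],220],speed=120)
robot.move_ptp(F(-75,0,200),[np.pi,0,YAW])
print(robot.current_t())
d=robot.get_image("wrist"); cv2.imwrite("pics/h_wrist.png",d["img"]); crop(d["img"],240,20,400,270,2.4,"pics/h_full.png"); crop(d["img"],270,45,370,145,6,"pics/h_w.png")
d=robot.get_image("top"); crop(d["img"],240,180,380,285,5.5,"pics/h_top.png")
d=robot.get_image("scene"); crop(d["img"],300,190,380,260,8,"pics/h_sc.png")
```

```text
34.4083
```

View pics/h_w.png

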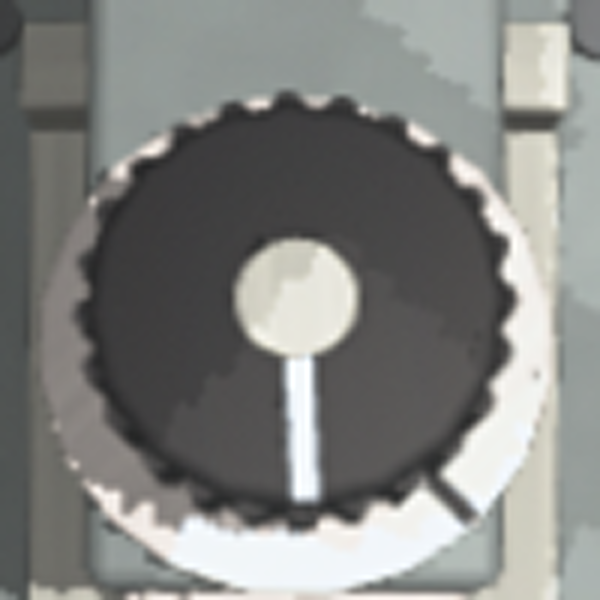

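View pics/h_sc.png

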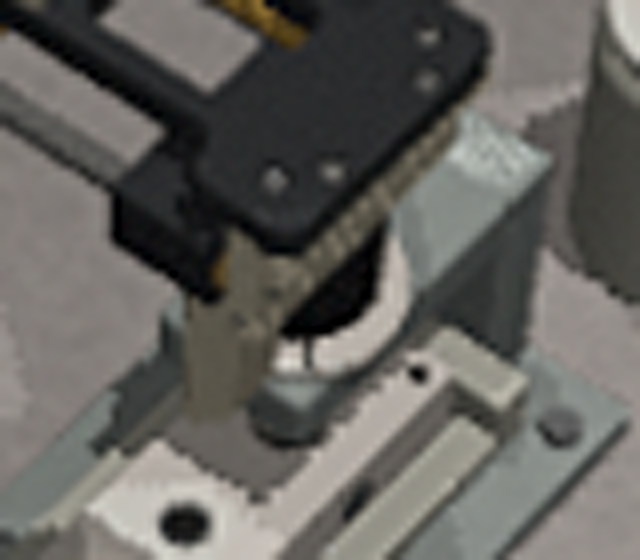

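View pics/h_wrist.png

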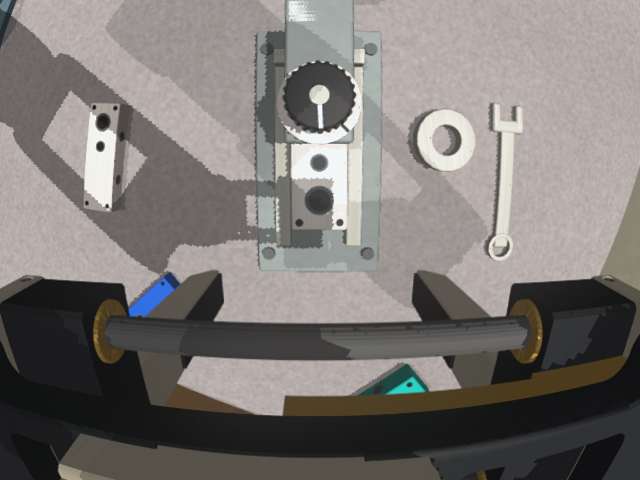

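The knob line points to (321,128) and the notch is at (345,128) in the wrist view. Next I'll compute the slip angle and re-check the block.

Run:
```python
from h import *
from bench import robot
d=robot.get_image("wrist")
C=lambda x,y:((x+.5)/6-.5+270,(y+.5)/6-.5+45)
c=toF(onz(d,*C(297,298),139,True)); l=toF(onz(d,*C(307,498),139,True)); n=toF(onz(d,*C(473,520),105,True)); n2=toF(onz(d,*C(435,474),105,True))
# collar circle for centre: left/right/bottom rim points
rim=[toF(onz(d,*C(*p),105,True)) for p in [(42,350),(300,592),(548,350)]]
A=np.array([[2*p[0],2*p[1],1] for p in rim]); s=np.linalg.solve(A,[p@p for p in rim]); cc=s[:2]; print("collar c",cc,"r",np.sqrt(s[2]+cc@cc))
ang=lambda p,c:np.arctan2(*(p-c)[::-1])
print("knob c",c,"line",ang(l,c),"notch",ang(n,cc),ang(n,c),"dir",ang(n,n2),"slip",(ang(n,cc)-ang(l,c))%(2*np.pi),(ang(n,c)-ang(l,c))%(2*np.pi), "r",np.linalg.norm(n-cc))
for p in [(-80,25,42),(-80,-25,42),(-130,60,12)]: print(p,np.round(proj(d,F(*p),True),1))
crop(d["img"],250,130,390,280,4,"pics/i_end.png")
```

```text
collar c [25.19172618 -1.16825419] r 29.333763843974445
knob c [25.64973612 -1.18118002] line -3.0918743479555357 notch -2.35734980827795 -2.3686075345453155 dir -2.4484429044998275 slip 0.7345245396775857 0.7232668134102203 r 29.231179591151836
(-80, 25, 42) [289.  229.7]
(-80, -25, 42) [344.9 229.7]
(-130, 60, 12) [257.9 271.3]
```

View pics/i_end.png

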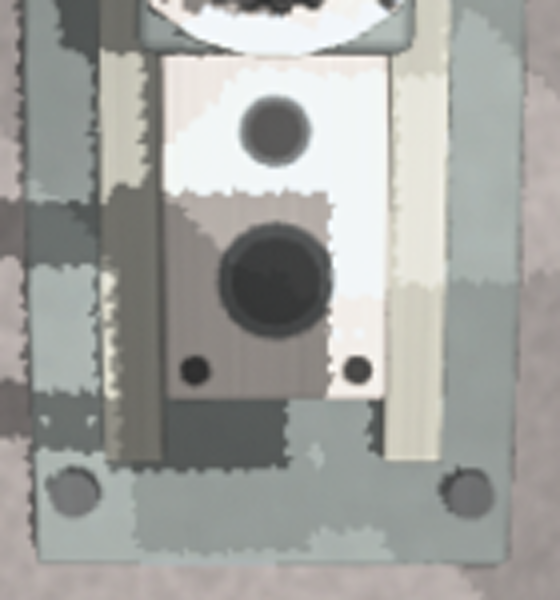

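View pics/h_top.png

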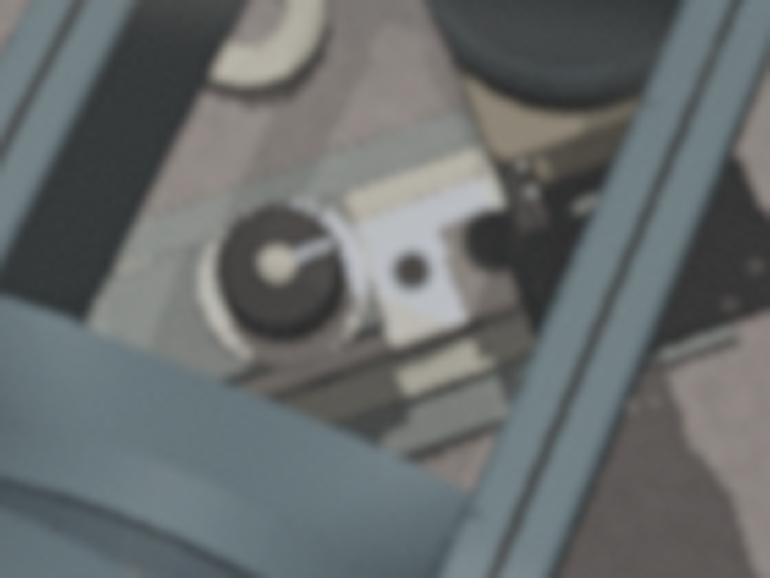

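Run:
```python
from bench import robot
import numpy as np
print(robot.current_t(),np.round(robot.current_contact_force(),2)); print(robot.hand_in())
```

```text
34.6083 [ 0.45  0.   -0.24]
the job is handed in; nothing more can be done
None
```

I slid the silver block in the fixture up to the stop, turned the knob clockwise through one clutch click, let go, backed the arm off and handed the job in at 34.6 s.

**Block position:** I pushed with the fingers shut and the stop limit at 12 N. Two further presses (10 and 18 N limits) moved it no further. After clamping, its near edge was still at row 229.6 in the wrist view, and row 229.7 is where the home position predicts it.

**Clamping:** I turned the knob 3.28 rad at the gripper. The pad met the block at about 2.25 rad and the torque peaked near 0.3 N m at 2.68. It then sank and rose again at the notch (3.08–3.24), which was the one click. After letting go, the angle between the knob line and the collar notch was about 0.73 rad, which is one click (0.52) and short of a second (1.04).

**Checks that disagreed:**
- The wrist torque reading was noisy and had the opposite sign before contact, so I judged contact and click mainly from joint 6 effort.
- The knob line ended about 0.19 rad short of the gripper's turn. I put that down to springback in the grip, but did not confirm it.

**Bystanders:** the ring, the spanner and the small silver block had not moved in the last wrist image. The blue and turquoise blocks and the carton were only partly in view there, and I did not look at the tin again closely. I never reached near any of them.

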